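# Sort the full objective case from the empty one

### The job

Two closed objective cases on the bench look the same, but one still has its heavy objective inside and the other is empty. Lift them to feel which is which, then stand the full one in the round steel tray and the empty one in the small square steel tray, both upright on the tray floor; set them down, never drop them or tip them over.

Things in the scene. Friction and masses are not known exactly. Their poses are not given: they have to be found in the camera images.
- case_a_center (a point): one of two identical-looking closed round cans standing on the bench, 46 mm in diameter, 70 mm tall, straight sides, grey with a black knurled lid (top 20 mm, does not open); this point is its centre, 35 mm above its underside, z up. Grip across the 46 mm. One can of the two, at random, is full: it weighs 0.40 to 0.55 kg (4 to 5.4 N), the empty one 0.08 to 0.11 kg (about 1 N).
- case_b_center (a point): one of two identical-looking closed round cans standing on the bench, 46 mm in diameter, 70 mm tall, straight sides, grey with a black knurled lid (top 20 mm, does not open); this point is its centre, 35 mm above its underside, z up. Grip across the 46 mm. One can of the two, at random, is full: it weighs 0.40 to 0.55 kg (4 to 5.4 N), the empty one 0.08 to 0.11 kg (about 1 N).
- round_floor (a point): centre of the flat inner floor of the low round steel tray, fixed to the bench: 132 mm across the rim, 22 mm high, walls 4 mm, inner floor 114 mm across and 4 mm above the bench. The full case goes here.
- square_floor (a point): centre of the flat inner floor of the low square steel tray, fixed to the bench: 130 x 130 mm, 22 mm high, walls 4 mm, inner floor 122 x 122 mm and 5 mm above the bench; its sides may be turned up to 15 degrees from the x and y axes. The empty case goes here, not in the big oblong tool tray at the right.
There are look-alikes about, which are no part of the job. What is shaped like the part that bears case_b_center but purple is not meant.

How it is judged (in metres and radians):
At the end, for the whole second after the job is handed in: The full case stands in the round tray and the empty case in the square tray, each upright within 10 degrees, with its underside on the tray floor (centre within 42 mm of the round tray's centre, 56 mm of the square tray's), resting its weight on it, and at rest (((horizontal distance between case_a_center and round_floor below 0.042 m and z of case_a_center in the frame of round_floor below 0.042 m and angle between each of case_a_center, case_b_center's own z axis and vertical below 0.17 rad and linear speed of each of case_a, case_b below 0.02 m/s and contact force between case_a and round_tray above 2.3 N and horizontal distance between case_b_center and square_floor below 0.056 m and z of case_b_center in the frame of square_floor below 0.042 m and contact force between case_b and square_tray between 0.2 and 2.3 N) or (horizontal distance between case_b_center and round_floor below 0.042 m and z of case_b_center in the frame of round_floor below 0.042 m and angle between each of case_b_center, case_a_center's own z axis and vertical below 0.17 rad and linear speed of each of case_b, case_a below 0.02 m/s and contact force between case_b and round_tray above 2.3 N and horizontal distance between case_a_center and square_floor below 0.056 m and z of case_a_center in the frame of square_floor below 0.042 m and contact force between case_a and square_tray between 0.2 and 2.3 N))); the robot touches nothing.
It fails at once if a case is tipped over (leans more than 45 degrees) (angle between any of case_a_center, case_b_center's own z axis and vertical above 0.785 rad).
It fails at once if a case is dropped: out of the fingers while more than 20 mm above a tray floor ((height (world z) of case_a_center above 0.06 m and contact force between case_a and the fingers below 0.05 N) or (height (world z) of case_b_center above 0.06 m and contact force between case_b and the fingers below 0.05 N)).
It also fails if it takes over 69 s, if anything falls off the work surface, if the arm or the gripper's body presses on something with over 40 N, if the wrist force passes 120 N, or if a joint passes its speed limit or range.

### The arm

A 6-joint arm with a two-finger parallel gripper is mounted at the origin on a cart in front of the work surface, level with it; the furniture and walls round the work are solid. World frame = base frame: x ahead of the robot, y to its left, z up, the work surface at z = 0. Lengths are in m, angles in degrees, forces in N, time in s.
With the tool pointing down it reaches from about 0.4 to 0.825 m from the base axis. Payload 7 kg.
Tool frame: the origin (TCP) lies at the very end of the fingers, on their centre line; the grasp point (between the pads) lies 19 mm behind it; z points along the fingers, y is the line along which they close (so a half turn about z gives the same grasp; the last joint's range is limited). The gripper opens to 88 mm and grips with 3 to 60 N. Pads are 19 mm wide; open, the fingers measure 130 mm over their backs; the gripper's body (78 mm by 193 mm) begins 47 mm behind the grasp point.
Start: joints at [83.371, 20.546, 0.682, 0, -70.136, -16.507], TCP at [0.265, 0.621, 0.227] pointing down, gripper open.
Joint ranges: [-176.03, 176.03], [-82.01, 121.73], [-58.28, 71.71], [-173.87, 95.51], [-174.79, -0.11], [-173.66, 173.66]. Speed limits (degrees/s): [136.94, 136.94, 172.46, 180, 180, 180].

### API

Orientations are given as [roll, pitch, yaw] about the fixed x, y, z axes, in that order (R = Rz(yaw) Ry(pitch) Rx(roll)).
In Python, from plant import get_state, imaging, r, finder gives the robot as it stands.
- The arm moves only by the shell command python3 -m handwheel 'ROWS' [FORCE]. ROWS is JSON, a list of rows, each a list of 5 numbers: the closure, from 0 (fully open) to 1 (shut), then the shift along the world's x, y, z in cm, then the turn about the world's z in degrees. A call has 1 to 8 rows; each row is the pose to reach, as a shift and turn from the pose commanded when the call began; what a row does not reach only later rows make up. A row lasts 1/8 s, in which the tool goes at most 62.5 mm and 10.7 degrees, less where a joint would pass 70% of its speed; a pose out of reach is approached as far as the arm can. A call with a gripper value outside its range is refused whole. The fingers move at their own pace and stop on an object; FORCE is the grip in N (left out, the last holds). Time passes only in rows, so rows that repeat a pose let the fingers close. It gives the time, the measured TCP pose, the force, the opening and the grip force at its end, in the units of the state.
- get_state(): the state, without advancing time (a new reading comes with each control period).
- imaging.capture(name): name is "scene" or "top" or "wrist"; returns (picture, depth): 400x640x3 uint8, red, green, blue; 400x640 float32, m along the optical axis (not along the pixel's ray), 0 where there is no reading.
- imaging.get_calibration(name): a dict with "fx", "fy", "cx", "cy" (pixels), "dist" ([k1, k2, p1, p2, k3] as OpenCV has them; the pictures are not rectified), "rvec" (rotation vector, rad) and "tvec" (3), from world to camera coordinates, as OpenCV has them; the wrist camera has in their place "hand_eye" (4x4, takes a point from camera to tool coordinates, whose origin is the TCP and whose axes are the flange's). Camera axes: x right, y down, z forward; pixel columns grow to the right and rows downward; lengths in m; the calibration is good to about 2 mm. A picture is of the moment at which its call begins: read the wrist's pose just before it. get_calibration takes no time and is no camera call.
- r.close_job(): hands the job in; it is judged then, once.
Trained networks look in the newest picture that a camera, given by its name, has taken for a name from the list of things; names that differ only in an ending like _2 or _b are one class to them, and where a whole thing is asked for, a point or a joint stands for the part that bears it (a point fixed in the world has none). Each returns a list of dicts, best first, with "p" (0 to 1); they miss things now and then, are a little off and sometimes report something else, mostly with a low value. They report only what shows in the picture. A call takes as long as a camera call. They do not tell look-alikes from the thing itself.
- finder.cut_out(camera, query): "region" (400x640 bool, what is visible of it) and "pixel" ([column, row] in pixels, amid what is visible of it).
The state is a dict: "time_s": time; "joints": joint angles; "qd": joint speeds; "joint_torque": joint torques, N m; "tcp_pos": TCP position; "eef_rot": TCP orientation; "contact_force": force on the tool from outside, world axes, zero at the start; "moment": the same for the moment, N m; "gripper_width": finger opening in m; "gripper_force": force on a finger pad.
Only numpy, scipy, OpenCV 4.12 (cv2) and the standard library are available. Lean on these libraries where they do the work, as an engineer would, in place of code of your own. Each camera call takes 0.05 s, during which the arm holds its last target. There are 200 camera calls.

## Working session

There is one attempt and no reset: what is moved stays moved. The work goes in short steps, Python scripts to look and compute and a shell command to move; the robot and the scene stay as the last step left them, time stands still between calls to the robot, and variables do not carry over. Pictures are saved under pics/ and viewed, at most 10 in all, crops included, and the job is handed in when it is done.

```bash
mkdir -p pics; ls
cat > h.py <<'E'
import numpy as np, cv2
from plant import get_state, imaging, r, finder
def cap(n,f):
    p,d=imaging.capture(n); cv2.imwrite('pics/'+f,p[:,:,::-1]); return p,d
def world(n,uv,d):
    # uv Nx2, d N depth -> world (fixed cams)
    c=imaging.get_calibration(n); K=np.array([[c['fx'],0,c['cx']],[0,c['fy'],c['cy']],[0,0,1]])
    q=cv2.undistortPoints(np.array(uv,float).reshape(-1,1,2),K,np.array(c['dist'])).reshape(-1,2)
    P=np.c_[q*np.array(d)[:,None],d]
    R=cv2.Rodrigues(np.array(c['rvec']))[0]
    return (P-np.ravel(c['tvec']))@R
def regw(n,reg,dep):
    v,u=np.nonzero(reg&(dep>0)); return world(n,np.c_[u,v],dep[v,u])
E
python3 - <<'E'
from h import *
s=get_state(); print({k:np.round(v,3).tolist() for k,v in s.items()})
for n in ['top','scene']:
    p,d=cap(n,n+'0.png')
    for q in ['case_a_center','round_floor','square_floor']:
        for o in finder.cut_out(n,q):
            w=regw(n,o['region'],d)
            print(n,q,round(o['p'],2),np.round(o['pixel']),o['region'].sum(),np.round(np.median(w,0),3),np.round(np.percentile(w,2,0),3),np.round(np.percentile(w,98,0),3))
E
```

```text
pics
{'time_s': 0.0, 'joints': [83.369, 20.591, 0.634, -0.019, -70.136, -16.508], 'qd': [0.063, -0.088, -0.013, -0.032, -0.024, -0.069], 'joint_torque': [-0.0, -58.272, 29.306, 6.997, 0.007, -0.0], 'tcp_pos': [0.265, 0.62, 0.226], 'eef_rot': [179.905, -0.01, -23.145], 'contact_force': [-0.244, 0.206, 0.675], 'moment': [-0.013, -0.028, 0.039], 'gripper_force': 0.0, 'gripper_width': 0.088}
top case_a_center 0.65 [238. 242.] 273 [0.429 0.075 0.068] [ 0.408  0.059 -0.002] [0.452 0.101 0.074]
top round_floor 0.87 [261. 184.] 1353 [0.612 0.018 0.004] [ 0.553 -0.042 -0.001] [0.668 0.073 0.024]
top square_floor 0.74 [334. 184.] 1749 [ 0.613 -0.216  0.005] [ 0.548 -0.279 -0.001] [ 0.676 -0.153  0.024]
scene case_a_center 0.84 [293. 299.] 614 [0.422 0.089 0.069] [0.407 0.063 0.003] [0.447 0.105 0.072]
scene round_floor 0.96 [251. 245.] 2047 [0.612 0.013 0.005] [ 0.546 -0.046  0.001] [0.668 0.074 0.023]
scene square_floor 0.72 [295. 296.] 632 [0.423 0.089 0.069] [0.407 0.063 0.003] [0.449 0.105 0.072]
scene square_floor 0.69 [301. 185.] 2000 [ 0.613 -0.214  0.005] [ 0.544 -0.28   0.   ] [ 0.677 -0.147  0.023]
```

View pics/top0.png

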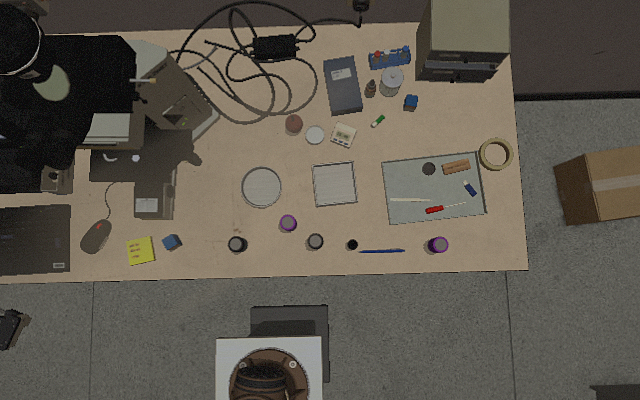

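View pics/scene0.png

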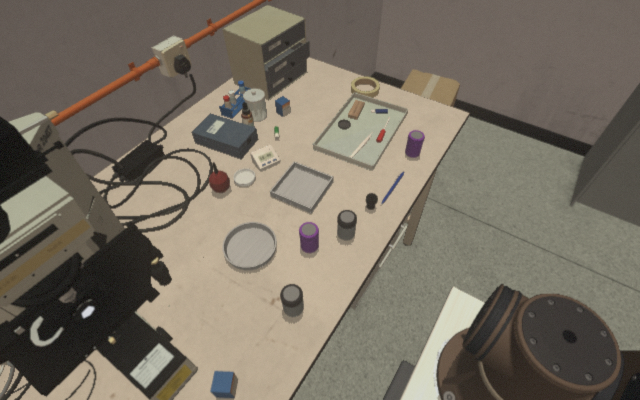

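Candidates for the cases in the top view are the grey cans with black lids at (238,242) and (316,240). The purple cans at (288,223) and (438,244) and the small black knob at (352,244) are look-alikes. The trays are at (261,187) for the round one and (334,184) for the square one. I choose the two grey cans and check them in a crop.

Run:
```python
from h import *
p,d=cap('top','top1.png'); p2,d2=cap('scene','scene1.png')
a=cv2.resize(p[205:265,220:370],None,fx=4,fy=4,interpolation=2); b=cv2.resize(p2[190:330,270:430],None,fx=2,fy=2)
c=np.zeros((240+280,600,3),np.uint8); c[:240]=a; c[240:,:320]=b; cv2.imwrite('pics/crop.png',c[:,:,::-1])
for n,dd in (('top',d),('scene',d2)):
    w=regw(n,np.ones((400,640),bool),dd)
    for nm,x,y in (('A',.429,.08),('B',.43,-.15),('purple',.49,-.07)):
        s=w[(abs(w[:,0]-x)<.045)&(abs(w[:,1]-y)<.045)&(w[:,2]>.05)&(w[:,2]<.1)]
        t=s[s[:,2]>.066]
        print(n,nm,len(t), *(np.round(cv2.minEnclosingCircle(t[:,:2].astype(np.float32))[0],4),np.round(cv2.minEnclosingCircle(t[:,:2].astype(np.float32))[1],4),np.round(np.median(t,0),4)) if len(t) else '')
    for nm,x,y in (('round',.612,.015),('square',.613,-.215)):
        s=w[(abs(w[:,0]-x)<.09)&(abs(w[:,1]-y)<.09)&(w[:,2]>.015)&(w[:,2]<.03)][:,:2].astype(np.float32)
        print(n,nm,len(s),np.round(cv2.minEnclosingCircle(s),4) if 0 else cv2.minEnclosingCircle(s),cv2.minAreaRect(s))
```

```text
top A 188 [0.4297 0.081 ] 0.023 [0.429  0.0812 0.0698]
top B 189 [ 0.4327 -0.1517] 0.0232 [ 0.4318 -0.1527  0.0702]
top purple 182 [ 0.4903 -0.0715] 0.0235 [ 0.4892 -0.0719  0.0701]
top round 202 ((0.6086741089820862, 0.01341226976364851), 0.06596702337265015) ((0.609542727470398, 0.013236694037914276), (0.1278630942106247, 0.12996284663677216), 89.75414276123047)
top square 241 ((0.611674427986145, -0.21560873091220856), 0.09011377394199371) ((0.6124529838562012, -0.21571488678455353), (0.1309555172920227, 0.12979452311992645), 4.850285053253174)
scene A 365 [0.4291 0.0825] 0.0234 [0.428  0.0831 0.0701]
scene B 239 [ 0.4318 -0.1509] 0.0235 [ 0.4309 -0.1504  0.0701]
scene purple 256 [ 0.4889 -0.0709] 0.0233 [ 0.4885 -0.0694  0.0702]
scene round 369 ((0.6075237989425659, 0.012976209633052349), 0.06712768226861954) ((0.607457160949707, 0.014402233064174652), (0.13037653267383575, 0.1298755258321762), 43.50372314453125)
scene square 378 ((0.6099445819854736, -0.214450865983963), 0.09086841344833374) ((0.6111262440681458, -0.21567413210868835), (0.13134348392486572, 0.1339547336101532), 4.389149188995361)
```

View pics/crop.png

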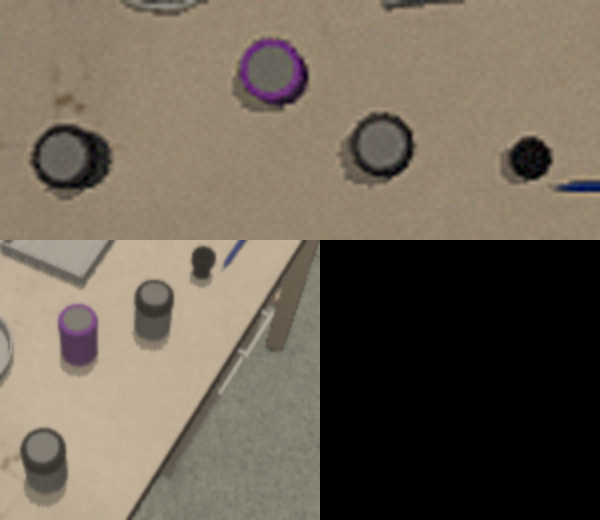

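The crop confirms two grey cans with black lids: A at (0.4295, 0.0815) and B at (0.432, −0.1515), both 70 mm tall with a 23 mm radius. The purple can between them is excluded. The trays are at (0.608, 0.0135) and (0.6115, −0.2155). Next I check that the travel path is clear.

Run:
```python
from h import *
n='top'; p,d=imaging.capture(n); w=regw(n,np.ones((400,640),bool),d)
a=np.array([.265,.62]);b=np.array([.43,.08]); t=np.clip(((w[:,:2]-a)@(b-a))/((b-a)@(b-a)),0,1)
m=np.linalg.norm(w[:,:2]-a-t[:,None]*(b-a),axis=1)<.13
for lo in np.arange(0,1,.2):
    k=m&(t>=lo)&(t<=lo+.2); print(round(lo,1),k.sum(), w[k,2].max().round(3) if k.any() else '')
k=(w[:,0]>.33)&(w[:,0]<.72)&(w[:,1]<.17)&(w[:,1]>-.35)&(w[:,2]>.074); print('tall near work',k.sum())
```

```text
0.0 3783 0.339
0.2 1941 0.032
0.4 2167 0.022
0.6 2397 0.056
0.8 5325 0.077
tall near work 25
```

```bash
python3 -m handwheel '[[0,1,-6,0,0],[0,2.5,-12,0,0],[0,4,-18,0,3],[0,6,-24,0,6],[0,8,-30,0,11],[0,10,-35.5,0,16],[0,12,-41,0,21],[0,13.5,-46,0,23]]' 40
```

```text
time_s: 1.55
tcp_pos: [0.4006, 0.1588, 0.227]
eef_rot: [-179.9, -0.1, -0.0]
contact_force: [1.3, 0.6, 0.6]
gripper_width: 0.0872
gripper_force: 0.0
```

```bash
python3 -m handwheel '[[0,1.5,-4,0,0],[0,3,-7.9,0,0],[0,3,-7.9,0,0],[0,3,-7.9,-4,0],[0,3,-7.9,-8,0],[0,3,-7.9,-8,0],[0,3,-7.9,-8,0],[0,3,-7.9,-8,0]]' 40
python3 - <<'E'
from h import *
s=get_state(); p,d=cap('wrist','w0.png'); c=imaging.get_calibration('wrist')
print(s['tcp_pos'],s['eef_rot'],s['contact_force'])
from scipy.spatial.transform import Rotation as Ro
K=np.array([[c['fx'],0,c['cx']],[0,c['fy'],c['cy']],[0,0,1]])
v,u=np.nonzero(d>0); z=d[v,u]
q=cv2.undistortPoints(np.c_[u,v].astype(float).reshape(-1,1,2),K,np.array(c['dist'])).reshape(-1,2)
P=np.c_[q*z[:,None],z,np.ones(len(z))]@np.array(c['hand_eye']).T
w=P[:,:3]@Ro.from_euler('xyz',s['eef_rot'],degrees=True).as_matrix().T+s['tcp_pos']
k=(w[:,2]>.064)&(w[:,2]<.078)&(abs(w[:,0]-.43)<.05)&(abs(w[:,1]-.08)<.05)
print(k.sum()); 
if k.any(): print(cv2.minEnclosingCircle(w[k,:2].astype(np.float32)),np.median(w[k],0))
E
```

```text
time_s: 2.55
tcp_pos: [0.4312, 0.0825, 0.1482]
eef_rot: [-179.9, -0.1, -0.1]
contact_force: [-0.3, -0.1, -0.4]
gripper_width: 0.0876
gripper_force: 0.0
[0.43122262 0.08253662 0.14822871] [-1.79916769e+02 -1.44487011e-01 -1.00949335e-01] [-0.29421278 -0.11865413 -0.38586453]
2796
((0.4284898638725281, 0.08203636109828949), 0.02406885474920273) [0.43019525 0.08261725 0.07025334]
```

```bash
python3 -m handwheel '[[0,-0.2,0,-3,0],[0,-0.2,0,-6,0],[0,-0.2,0,-9,0],[0,-0.2,0,-11,0],[0,-0.2,0,-11.8,0],[0,-0.2,0,-11.8,0],[0,-0.2,0,-11.8,0]]' 40; python3 -m handwheel '[[1,0,0,0,0],[1,0,0,0,0],[1,0,0,0,0],[1,0,0,0,0],[1,0,0,0,0],[1,0,0,0,0],[1,0,0,0,0],[1,0,0,0,0]]' 40
```

```text
time_s: 3.48
tcp_pos: [0.4289, 0.0821, 0.0295]
eef_rot: [-179.9, -0.1, -0.1]
contact_force: [0.1, 0.2, -0.4]
gripper_width: 0.0876
gripper_force: 0.0
time_s: 4.47
tcp_pos: [0.4284, 0.0818, 0.0286]
eef_rot: [-180.0, -0.0, -0.1]
contact_force: [-0.0, 1.2, 0.6]
gripper_width: 0.0452
gripper_force: 40.0
```

```bash
python3 -m handwheel '[[1,0,0,1,0],[1,0,0,3,0],[1,0,0,5,0],[1,0,0,7,0],[1,0,0,7,0],[1,0,0,7,0],[1,0,0,7,0],[1,0,0,7,0]]' 40; python3 -m handwheel '[[1,0,0,0,0],[1,0,0,0,0],[1,0,0,0,0]]'; python3 -m handwheel '[[1,0,0,0,0],[1,0,0,0,0],[1,0,0,0,0]]'; python3 -c "
from h import *
print(get_state()['joint_torque'])"
```

```text
time_s: 5.48
tcp_pos: [0.4278, 0.0814, 0.0979]
eef_rot: [180.0, 0.1, -0.1]
contact_force: [0.5, 0.2, -4.3]
gripper_width: 0.0451
gripper_force: 40.0
time_s: 5.85
tcp_pos: [0.4282, 0.0817, 0.0985]
eef_rot: [180.0, 0.0, -0.1]
contact_force: [0.0, 0.1, -4.8]
gripper_width: 0.0453
gripper_force: 40.0
time_s: 6.22
tcp_pos: [0.4282, 0.0817, 0.0986]
eef_rot: [180.0, -0.0, -0.1]
contact_force: [-0.2, -0.7, -5.3]
gripper_width: 0.0456
gripper_force: 40.0
[ 2.84288180e-04 -3.23024905e+01  2.42134076e+01  6.00183159e+00
  8.91366228e-02 -1.81405176e-04]
```

A weighs about 4.8 N, so it is the full case and goes in the round tray.

```bash
python3 -m handwheel '[[1,2,-0.8,0,0],[1,5,-2,0,0],[1,9,-3.4,0,0],[1,13,-5,0,0],[1,16,-6,0,0],[1,18,-6.8,0,0],[1,18,-6.8,0,0],[1,18,-6.8,0,0]]' 40; python3 -m handwheel '[[1,0,0,-1.5,0],[1,0,0,-3,0],[1,0,0,-4.5,0],[1,0,0,-5.5,0],[1,0,0,-6,0],[1,0,0,-6.3,0],[1,0,0,-6.3,0],[1,0,0,-6.3,0]]'
python3 - <<'E'
from h import *
p,d=cap('scene','s2.png'); cv2.imwrite('pics/s2c.png',cv2.resize(p[150:330,180:420],None,fx=2,fy=2)[:,:,::-1])
E
```

```text
time_s: 7.22
tcp_pos: [0.6075, 0.0136, 0.098]
eef_rot: [180.0, 0.1, -0.2]
contact_force: [-0.9, -0.3, -5.2]
gripper_width: 0.0452
gripper_force: 40.0
time_s: 8.22
tcp_pos: [0.6086, 0.0137, 0.036]
eef_rot: [-180.0, -0.0, -0.1]
contact_force: [-0.6, -0.3, -4.8]
gripper_width: 0.0454
gripper_force: 40.0
```

View pics/s2c.png

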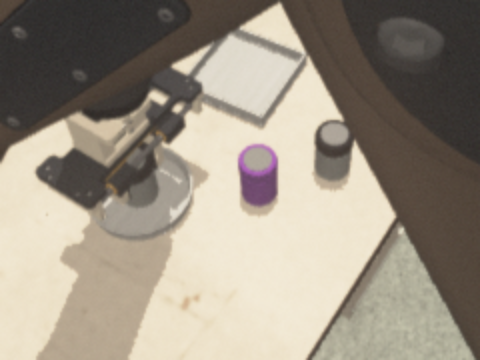

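The can hangs centred in the round tray (crop around (145,200)), about 3 mm above the floor. I lower it to contact.

```bash
python3 -m handwheel '[[1,0,0,-0.1,0],[1,0,0,-0.2,0],[1,0,0,-0.3,0],[1,0,0,-0.35,0],[1,0,0,-0.35,0],[1,0,0,-0.35,0]]'
```

```text
time_s: 9.02
tcp_pos: [0.6083, 0.0137, 0.0326]
eef_rot: [-180.0, -0.0, -0.1]
contact_force: [-4.3, 0.4, 5.7]
gripper_width: 0.0453
gripper_force: 40.0
```

On the floor. Release, then rise.

```bash
python3 -m handwheel '[[0.7,0,0,0,0],[0.4,0,0,0,0],[0.2,0,0,0,0],[0.2,0,0,0,0],[0.2,0,0,0,0],[0.2,0,0,0,0]]'; python3 -m handwheel '[[0.2,0,0,1,0],[0.2,0,0,3,0],[0.2,0,0,6,0],[0.2,0,0,9,0],[0.2,0,0,12,0],[0.2,0,0,12,0],[0.2,0,0,12,0]]'
```

```text
time_s: 9.78
tcp_pos: [0.6083, 0.0137, 0.032]
eef_rot: [180.0, -0.0, -0.1]
contact_force: [-0.3, 0.3, 0.1]
gripper_width: 0.0699
gripper_force: 0.0
time_s: 10.65
tcp_pos: [0.6079, 0.0137, 0.1522]
eef_rot: [-180.0, -0.0, -0.1]
contact_force: [-0.9, -0.0, 0.0]
gripper_width: 0.0701
gripper_force: 0.0
```

```bash
python3 -m handwheel '[[0,-3,-3,0,0],[0,-7,-6.5,0,0],[0,-11,-10.5,0,0],[0,-15,-14,0,0],[0,-17.6,-16.5,0,0],[0,-17.6,-16.5,0,0],[0,-17.6,-16.5,0,0],[0,-17.6,-16.5,0,0]]'
python3 - <<'E'
from h import *
from scipy.spatial.transform import Rotation as Ro
s=get_state(); p,d=cap('wrist','w1.png'); c=imaging.get_calibration('wrist')
K=np.array([[c['fx'],0,c['cx']],[0,c['fy'],c['cy']],[0,0,1]])
v,u=np.nonzero(d>0); z=d[v,u]
q=cv2.undistortPoints(np.c_[u,v].astype(float).reshape(-1,1,2),K,np.array(c['dist'])).reshape(-1,2)
P=np.c_[q*z[:,None],z,np.ones(len(z))]@np.array(c['hand_eye']).T
w=P[:,:3]@Ro.from_euler('xyz',s['eef_rot'],degrees=True).as_matrix().T+s['tcp_pos']
k=(w[:,2]>.064)&(w[:,2]<.078)&(abs(w[:,0]-.432)<.03)&(abs(w[:,1]+.15)<.04)
print(k.sum(),cv2.minEnclosingCircle(w[k,:2].astype(np.float32)),np.median(w[k],0))
E
```

```text
time_s: 11.65
tcp_pos: [0.4327, -0.1509, 0.1517]
eef_rot: [180.0, 0.0, -0.1]
contact_force: [-0.3, 0.5, 0.2]
gripper_width: 0.0876
gripper_force: 0.0
2737 ((0.43118029832839966, -0.15154296159744263), 0.023925457149744034) [ 0.43282176 -0.15163161  0.07016352]
```

View pics/w1.png

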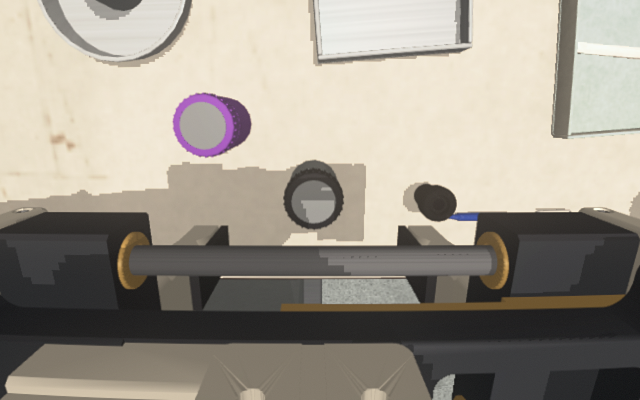

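The wrist view shows can B at (315,200), centred between the fingers. The purple can at (205,125) and the knob at (435,203) are clear. I descend 12.2 cm and grip.

```bash
python3 -m handwheel '[[0,0,0,-3,0],[0,0,0,-6,0],[0,0,0,-9,0],[0,0,0,-11,0],[0,0,0,-12.2,0],[0,0,0,-12.2,0],[0,0,0,-12.2,0]]' 40; python3 -m handwheel '[[1,0,0,0,0],[1,0,0,0,0],[1,0,0,0,0],[1,0,0,0,0],[1,0,0,0,0],[1,0,0,0,0],[1,0,0,0,0],[1,0,0,0,0]]' 40
```

```text
time_s: 12.58
tcp_pos: [0.4329, -0.1512, 0.0306]
eef_rot: [180.0, -0.1, -0.1]
contact_force: [0.5, -0.4, 0.4]
gripper_width: 0.0875
gripper_force: 0.0
time_s: 13.58
tcp_pos: [0.4322, -0.1514, 0.0301]
eef_rot: [180.0, 0.0, -0.1]
contact_force: [-0.5, -0.3, 1.7]
gripper_width: 0.046
gripper_force: 40.0
```

```bash
python3 -m handwheel '[[1,0,0,1,0],[1,0,0,3,0],[1,0,0,5,0],[1,0,0,7,0],[1,0,0,7,0],[1,0,0,7,0],[1,0,0,7,0],[1,0,0,7,0]]' 40; python3 -m handwheel '[[1,0,0,0,0],[1,0,0,0,0],[1,0,0,0,0]]'
```

```text
time_s: 14.58
tcp_pos: [0.4318, -0.1513, 0.0995]
eef_rot: [180.0, 0.1, -0.1]
contact_force: [-0.5, 0.5, -0.9]
gripper_width: 0.0458
gripper_force: 40.0
time_s: 14.95
tcp_pos: [0.4322, -0.1513, 0.1]
eef_rot: [180.0, 0.0, -0.1]
contact_force: [0.1, 0.6, -1.4]
gripper_width: 0.0457
gripper_force: 40.0
```

B weighs about 1 N, so it is the empty case and goes in the square tray.

```bash
python3 -m handwheel '[[1,2,-0.8,0,0],[1,5,-2,0,0],[1,9,-3.3,0,0],[1,13,-4.8,0,0],[1,16,-5.8,0,0],[1,17.9,-6.4,0,0],[1,17.9,-6.4,0,0],[1,17.9,-6.4,0,0]]'; python3 -m handwheel '[[1,0,0,-1.5,0],[1,0,0,-3,0],[1,0,0,-4.5,0],[1,0,0,-5.5,0],[1,0,0,-6,0],[1,0,0,-6.2,0],[1,0,0,-6.2,0],[1,0,0,-6.2,0]]'; python3 -m handwheel '[[1,0,0,-0.1,0],[1,0,0,-0.2,0],[1,0,0,-0.3,0],[1,0,0,-0.35,0],[1,0,0,-0.35,0],[1,0,0,-0.35,0]]'
```

```text
time_s: 15.95
tcp_pos: [0.6104, -0.2151, 0.0996]
eef_rot: [-180.0, 0.1, -0.1]
contact_force: [-0.3, -0.7, -0.5]
gripper_width: 0.0458
gripper_force: 40.0
time_s: 16.95
tcp_pos: [0.6116, -0.2153, 0.0386]
eef_rot: [180.0, -0.0, -0.1]
contact_force: [-0.0, 0.8, -0.1]
gripper_width: 0.0455
gripper_force: 40.0
time_s: 17.7
tcp_pos: [0.6112, -0.2153, 0.0345]
eef_rot: [-180.0, 0.0, -0.1]
contact_force: [0.3, 1.2, -1.2]
gripper_width: 0.0455
gripper_force: 40.0
```

```bash
python3 -m handwheel '[[1,0,0,-0.1,0],[1,0,0,-0.1,0],[1,0,0,-0.1,0],[1,0,0,-0.1,0]]'
```

```text
time_s: 18.2
tcp_pos: [0.6114, -0.2154, 0.0341]
eef_rot: [180.0, -0.0, -0.1]
contact_force: [-2.3, 2.8, 5.4]
gripper_width: 0.0456
gripper_force: 40.0
```

Contact made. Release, rise and check.

```bash
python3 -m handwheel '[[0.7,0,0,0,0],[0.4,0,0,0,0],[0.2,0,0,0,0],[0.2,0,0,0,0],[0.2,0,0,0,0],[0.2,0,0,0,0]]'; python3 -m handwheel '[[0.2,0,0,1,0],[0.2,0,0,3,0],[0.2,0,0,6,0],[0.2,0,0,9,0],[0.2,-2,0,12,0],[0.2,-7,0,14,0],[0.2,-12,0,14,0],[0.2,-16,0,14,0]]'; python3 -m handwheel '[[0.2,0,0,0,0],[0.2,0,0,0,0],[0.2,0,0,0,0],[0.2,0,0,0,0]]'
python3 - <<'E'
from h import *
p,d=cap('top','t3.png'); p2,d2=cap('scene','s3.png')
c=np.zeros((600,600,3),np.uint8); c[:320,:600]=cv2.resize(p[140:220,230:380],(600,320)); c[320:,:420]=cv2.resize(p2[150:290,190:400],(420,280))
cv2.imwrite('pics/end.png',c[:,:,::-1])
for n,dd in (('top',d),('scene',d2)):
    w=regw(n,np.ones((400,640),bool),dd)
    for nm,x,y in (('A',.608,.0135),('B',.6115,-.2155)):
        t=w[(np.hypot(w[:,0]-x,w[:,1]-y)<.05)&(w[:,2]>.06)&(w[:,2]<.09)]
        if len(t)>20: print(n,nm,len(t),np.round(np.median(t,0),4))
E
```

```text
time_s: 18.95
tcp_pos: [0.6112, -0.2153, 0.0335]
eef_rot: [-180.0, 0.0, -0.1]
contact_force: [0.8, 0.9, 0.7]
gripper_width: 0.0699
gripper_force: 0.0
time_s: 19.95
tcp_pos: [0.4496, -0.2153, 0.1747]
eef_rot: [180.0, -0.1, -0.1]
contact_force: [-0.5, -0.7, -0.1]
gripper_width: 0.0703
gripper_force: 0.0
time_s: 20.45
tcp_pos: [0.4518, -0.2153, 0.1733]
eef_rot: [180.0, 0.0, -0.1]
contact_force: [-0.2, -0.6, -0.3]
gripper_width: 0.0703
gripper_force: 0.0
top A 171 [0.6108 0.0119 0.074 ]
top B 170 [ 0.6128 -0.2143  0.0745]
scene A 316 [0.6057 0.0159 0.0738]
scene B 226 [ 0.6067 -0.2108  0.0734]
```

View pics/end.png

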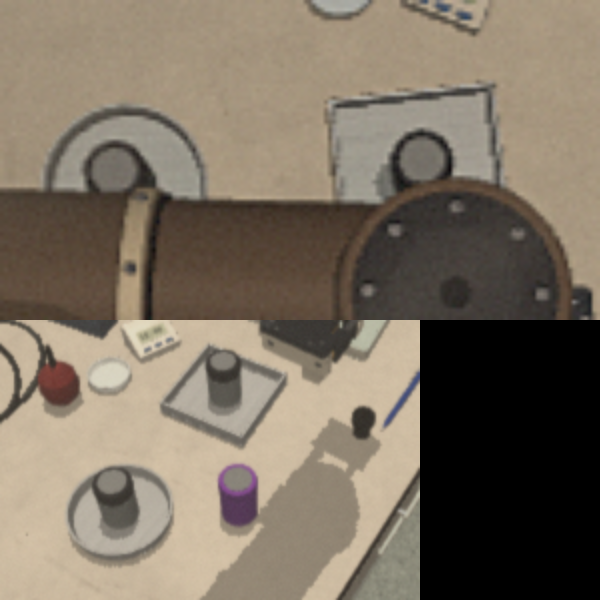

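Both cans stand upright near the tray centres, with lids at about 74 mm, which matches the floor height plus 70 mm. The gripper is clear.

```bash
python3 -c "
from plant import r
print(r.close_job())"
```

```text
the job is handed in; nothing more can be done
None
```

The job is handed in: case A weighed about 4.8 N, so it is the full one and stands in the round tray; case B weighed about 1 N, so it is the empty one and stands in the square tray. Both were upright near the tray centres, at about 20 s on the robot's clock; the hand-in call returned no verdict.

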